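# Knock out a jammed taper arbor and seat it in the other socket

### The job

The tool arbor is jammed in one of the two taper sockets: take the flat steel drift, push it tip first through that socket's slot until it wedges the arbor up and free (do not pull the arbor out by hand), and leave the drift there in the slot. Then put the arbor into the other, empty socket and seat it fully home, its collar flat on the socket's face, with a twisting push of at most about 25 N (2.5 kg), so that the sprung socket does not sink, and let go. Leave the other things on the bench where they are.

Things in the scene. Friction and masses are not known exactly. Their poses are not given: they have to be found in the camera images.
- arbor: Loose steel tool arbor, 0.2 to 0.33 kg. Origin on its axis at the underside of its collar, z up: shank below, head above. Collar 50 mm diameter, z 0 to 6 mm. Head: block 36 mm along x by 28 mm along y, z 6 to 36 mm, then a stub 16 mm diameter to z 50 mm. Starts jammed in socket_a at any yaw, collar on the socket's face (origin = socket_a_face).
- arbor_tang (a point): Lower end of the arbor, 58 mm below its origin, on its axis. The shank is a cone, 32 mm diameter under the collar, 20 mm at 42 mm below, then a round tang of 12 mm diameter with a domed end here. At the start this end is 12 mm above the slot floor of socket_a.
- socket_a: The occupied socket (fixed). Origin: centre of underside, z up. Foot 84x84x12 mm, square block 52x52 mm to z 58 mm, round housing 57 mm diameter to the flat face at z 100 mm, upright bore on the origin. The jammed arbor would take 25 to 40 N to force straight up (not to be done); after rising about 7 mm it is quite loose and may lean up to 4 degrees.
- socket_a_slot (a point): Mouth of socket_a's slot at its floor: 26 mm from the socket's axis on its -x side (towards the robot), 30 mm above its underside. The slot runs along the socket's x through the block, 16 mm wide (28 mm under the bore), 28 mm high, oiled. In front of it a guide channel with the same floor reaches 38 mm farther to -x; its walls are 8 mm high, about 19 mm apart inside, spreading slightly outwards.
- socket_a_face (a point): Centre of socket_a's upper face, 100 mm above its underside, on the bore's axis.
- socket_b: The empty socket (fixed), the arbor's new place; built just like socket_a. Inside the bore are four brass sprung taper segments. The arbor may sit at any yaw; its collar on the face is a hard stop.
- socket_b_face (a point): Centre of socket_b's upper face, 100 mm above its underside, on the bore's axis; the arbor is home with its origin here. Lowered, it meets the segments 5 to 8 mm above home (more if it leans in the grip). A straight push at 25 N stalls 2 to 5 mm short; turned to and fro under load (swings of 0.5 to 1 rad, about 3 mm lower each) 5 to 20 N gets it home, with up to 1.5 N m of friction moment.
- socket_b_quill (a joint): How far (m) socket_b's sprung round housing, face and segments included, has sunk into its block: 0 normally; it begins to give when pressed down with more than about 25 N, then sinks 1 mm per 3 N. It must not be made to sink; it springs back.
- drift: Loose dark steel drift (flat wedge) 150 mm long, 12 mm thick, 0.24 kg, lying on its straight lower edge. Origin: underside, mid length; +x to the thin tip, z up. Upper edge: 26 mm high from the thick end to x = +3 mm, sloping 1 in 4 to 9.5 mm high at x = +69 mm, then a narrowed nose 6 mm high at x = +75 mm.
- drift_tip (a point): Lower edge at the drift's thin end, 75 mm from its origin. Pushed tip first along the slot floor from the guide channel, the arbor begins to rise with the tip about 16 mm beyond the bore's axis and has risen about 8 mm with the tip 49 mm beyond it; the push takes about 10 to 25 N.
- drift_grip (a point): Good place to grip the drift across its 12 mm thickness: 22 mm from the thick end, 16 mm above the lower edge, 128 mm behind the tip. A gripper pointing down here clears the arbor's head with the tip up to about 55 mm beyond the bore's axis.
- tape_measure: bystander, loose on the table, not part of the job: yellow and black tape measure, 38x95x64 mm
- screwdriver_yellow: bystander, loose on the table, not part of the job: screwdriver with yellow handle, lying, 27x172x27 mm
- dowel_block: bystander, loose on the table, not part of the job: plain wooden block, 50x70x55 mm
Mind the look-alikes: they are no part of the job. Leave any pink look-alike of the arbor alone.

How it is judged:
By the outcome, as a careful person would: the job done as asked, in the order asked, and still so for the second after the job is handed in, with the robot touching nothing.
It also fails if it takes over 69 s, if anything falls off the work surface, if the arm or the gripper's body presses on something with over 40 N, if the wrist force passes 120 N, or if a joint passes its speed limit or range.

### The arm

A 6-joint arm with a two-finger parallel gripper is mounted at the origin on a cart in front of the work surface, level with it; the furniture and walls round the work are solid. World frame = base frame: x ahead of the robot, y to its left, z up, the work surface at z = 0. Lengths are in m, angles in rad, forces in N, time in s.
With the tool pointing down it reaches from about 0.2 to 0.875 m from the base axis. Payload 3.4 kg.
Tool frame: the origin (TCP) lies at the centre of the arm's flange, where the gripper is bolted on; the fingertips stand 199 mm ahead of it and the grasp point (between the pads) lies 180 mm ahead of it (r.tcp_to_grasp is the z of the grasp point in the tool frame, in m); z points along the fingers, y is the line along which they close (so a half turn about z gives the same grasp; the last joint's range is limited). The gripper opens to 94 mm and grips with 3 to 60 N. Pads are 16 mm wide; open, the fingers measure 119 mm over their backs; the gripper's body (75 mm by 177 mm) begins 78 mm behind the grasp point.
Start: joints at [-1.332, 0.276, 1.505, -0, 1.361, -0.121], TCP at [0.202, -0.538, 0.405] pointing down, gripper open.
Joint ranges: [-2.89, 2.89], [-0.75, 2.08], [0.22, 2.7], [-1.18, 4.32], [0.11, 2.71], [-2.7, 2.7]. Speed limits (rad/s): [2.57, 2.57, 3.14, 3.14, 3.14, 3.14].

### API

Orientations are given as a unit quaternion [w, x, y, z].
In Python, from rig import r, vision, finder gives the robot as it stands. The module is installed in compiled form; this text tells all that it offers.
- The arm moves only by the tool move_arm, never from a script. Its argument "motion" is a list of rows, each an object with "dp": the shift along the world's x, y, z in cm, a list of three; "yaw": the turn about the world's z in rad. A call has 1 to 20 rows; each row is the pose to reach, as a shift and turn from the pose commanded when the call began; what a row does not reach only later rows make up. A row lasts 1/10 s, in which the tool goes at most 50 mm and 8.59 degrees, less where a joint would pass 70% of its speed; a pose out of reach is approached as far as the arm can. A call with a gripper value outside its range is refused whole. "claw" is the gripper's target within -1 to 1 (fully open at 1, half-way at 0, shut at -1), set as the call begins (left out, the last holds). The fingers move at their own pace and stop on an object; "grip_force" is the grip in N (left out, the last holds). Time passes only in rows, so rows that repeat a pose let the fingers close. It gives the time, the measured TCP pose, the force, the opening and the grip force at its end, in the units of the state.
- r.read_state(): the state, without advancing time (a new reading comes with each control period).
- vision.capture(name): name is "scene" or "top" or "wrist"; returns (picture, depth): 400x640x3 uint8, blue, green, red; 400x640 float32, m along the optical axis (not along the pixel's ray), 0 where there is no reading.
- vision.calibration(name): a dict with "intrinsics" (3x3 intrinsics, pixels), "view" (4x4, takes a point from world to camera coordinates); the wrist camera has in their place "hand_eye" (4x4, takes a point from camera to tool coordinates, whose origin is the TCP and whose axes are the flange's). Camera axes: x right, y up, looking along -z (the intrinsics and any distortion apply to the point x, -y, -z); pixel columns grow to the right and rows downward; lengths in m; the calibration is good to about 2 mm. A picture is of the moment at which its call begins: read the wrist's pose just before it. calibration takes no time and is no camera call.
- r.job_done(): hands the job in; it is judged then, once.
Trained networks look in the newest picture that a camera, given by its name, has taken for a name from the list of things; names that differ only in an ending like _2 or _b are one class to them, and where a whole thing is asked for, a point or a joint stands for the part that bears it (a point fixed in the world has none). Each returns a list of dicts, best first, with "confidence" (0 to 1); they miss things now and then, are a little off and sometimes report something else, mostly with a low value. They report only what shows in the picture. A call takes as long as a camera call. They do not tell look-alikes from the thing itself.
- finder.outline_of(camera, name): "mask" (400x640 bool, what is visible of it) and "location" ([column, row] in pixels, amid what is visible of it).
The state is a dict: "time_s": time; "joint_pos": joint angles; "joint_velocities": joint speeds; "joint_torque": joint torques, N m; "position": TCP position; "tcp_rot": TCP orientation; "wrist_force": force on the tool from outside, world axes, zero at the start; "torque": the same for the moment, N m; "grip_width": opening from 0.0 (shut) to 1.0 (fully open); "grasp_force": force on a finger pad.
Only numpy, scipy, OpenCV 4.12 (cv2) and the standard library are available. Lean on these libraries where they do the work, as an engineer would, in place of code of your own. Each camera call takes 0.05 s, during which the arm holds its last target. There are 200 camera calls.

## Working session

There is one attempt and no reset: what is moved stays moved. The work goes in short steps, Python scripts to look and compute and a tool call to move; the robot and the scene stay as the last step left them, time stands still between calls to the robot, and variables do not carry over. Pictures are saved under pics/ and viewed, at most 12 in all, crops included, and the job is handed in when it is done.

Besides the shell and the picture viewer there is one more tool, called after "Request:" by a JSON object that holds its "api" and its "payload". move_arm: Moves the arm, as the interface text tells. Its arguments: {"type":"object","properties":{"motion":{"type":"array"},"claw":{"type":"number"},"grip_force":{"type":"number"}},"required":["motion"]}

```bash
mkdir -p pics; cat > h.py <<'E'
import numpy as np, cv2
from rig import r, vision, finder
from scipy.spatial.transform import Rotation as R
def tcpT(s):
    T=np.eye(4); q=s["tcp_rot"]; T[:3,:3]=R.from_quat([q[1],q[2],q[3],q[0]]).as_matrix(); T[:3,3]=s["position"]; return T
def cap(n):
    s=r.read_state(); im,d=vision.capture(n); c=vision.calibration(n)
    W=tcpT(s)@np.array(c["hand_eye"]) if n=="wrist" else np.linalg.inv(np.array(c["view"]))
    return im,d,np.array(c["intrinsics"]),W,c
def cloud(d,K,W):
    v,u=np.mgrid[:400,:640]; 
    P=np.stack([(u-K[0,2])/K[0,0]*d,-(v-K[1,2])/K[1,1]*d,-d],-1)
    P=P@W[:3,:3].T+W[:3,3]; P[d<=0]=np.nan; return P
E
python3 - <<'E'
from h import *
ims=[]
for n in ["scene","top"]:
    im,d,K,W,c=cap(n); P=cloud(d,K,W); print(n,c.keys(),K.round(1).tolist(),W.round(3).tolist())
    np.savez(f"{n}.npz",P=P,im=im,d=d,K=K,W=W)
    for k in ["arbor","socket_a","socket_b","drift"]:
        for o in finder.outline_of(n,k)[:3]:
            m=o["mask"]; q=P[m]; q=q[~np.isnan(q[:,0])]
            print(k,round(o["confidence"],2),np.round(o["location"]),m.sum(),np.nanmedian(q,0).round(3) if len(q) else None,np.percentile(q,[2,98],axis=0).round(3).tolist() if len(q) else None)
    cv2.imwrite(f"pics/{n}1.png",im)
print(r.read_state())
E
```

```text
scene dict_keys(['intrinsics', 'view']) [[447.2, 0.0, 324.0], [0.0, 447.2, 199.8], [0.0, 0.0, 1.0]] [[-0.767, 0.273, -0.581, -0.214], [-0.642, -0.309, 0.702, 0.983], [0.012, 0.911, 0.412, 0.657], [0.0, 0.0, 0.0, 1.0]]
arbor 0.73 [348. 171.] 141 [ 0.627 -0.173  0.119] [[0.613, -0.191, 0.102], [0.652, -0.159, 0.148]]
arbor 0.65 [277. 213.] 399 [0.633 0.171 0.088] [[0.615, 0.051, 0.026], [0.733, 0.189, 0.101]]
arbor 0.52 [328. 220.] 313 [0.528 0.062 0.064] [[0.513, -0.001, -0.0], [0.574, 0.077, 0.103]]
socket_a 0.87 [351. 194.] 645 [ 0.618 -0.159  0.035] [[0.576, -0.198, 0.001], [0.675, -0.136, 0.098]]
socket_a 0.64 [276. 228.] 1008 [0.625 0.178 0.041] [[0.582, 0.137, 0.002], [0.678, 0.203, 0.1]]
socket_b 0.87 [351. 194.] 645 [ 0.618 -0.159  0.035] [[0.576, -0.198, 0.001], [0.675, -0.136, 0.098]]
socket_b 0.64 [276. 228.] 1008 [0.625 0.178 0.041] [[0.582, 0.137, 0.002], [0.678, 0.203, 0.1]]
drift 0.65 [356. 229.] 269 [ 0.494 -0.021  0.015] [[0.446, -0.039, -0.001], [0.566, -0.008, 0.027]]
top dict_keys(['intrinsics', 'view']) [[408.8, 0.0, 318.5], [0.0, 408.8, 200.7], [0.0, 0.0, 1.0]] [
[... 837 characters left out ...]
200421e+00,  2.75952364e-01,  1.50494151e+00, -1.10874095e-05,
        1.36068186e+00, -1.20977146e-01]), 'joint_velocities': array([ 4.36471453e-04, -1.68710508e-04, -2.06425885e-04,  1.42640993e-03,
        5.56279385e-05,  1.25058156e-03]), 'joint_torque': array([-2.42529757e-03, -4.04087269e+01, -2.37290490e+01,  7.02021271e-02,
        2.59572768e-02, -2.05872840e-05]), 'position': array([ 0.20244359, -0.53820503,  0.40464655]), 'tcp_rot': array([ 8.76572254e-06,  9.83864134e-01,  1.78917204e-01, -4.91424800e-06]), 'wrist_force': array([-0.43513149,  0.45075678,  0.4470654 ]), 'torque': array([ 0.00698042, -0.08922893, -0.03093895]), 'grasp_force': 0.0, 'grip_width': 1.0010439932982627}
```

```bash
python3 - <<'E'
import cv2
a=cv2.imread("pics/scene1.png")[120:300,200:460];b=cv2.imread("pics/top1.png")[110:290,220:480]
import numpy as np
f=lambda x:cv2.resize(x,(780,540),interpolation=cv2.INTER_CUBIC)
c=np.vstack([cv2.resize(a,(420,290)),cv2.resize(b,(420,290))])
cv2.imwrite("pics/s1.png",f(a));cv2.imwrite("pics/t1.png",f(b))
E
```

```text
(no output)
```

View pics/s1.png

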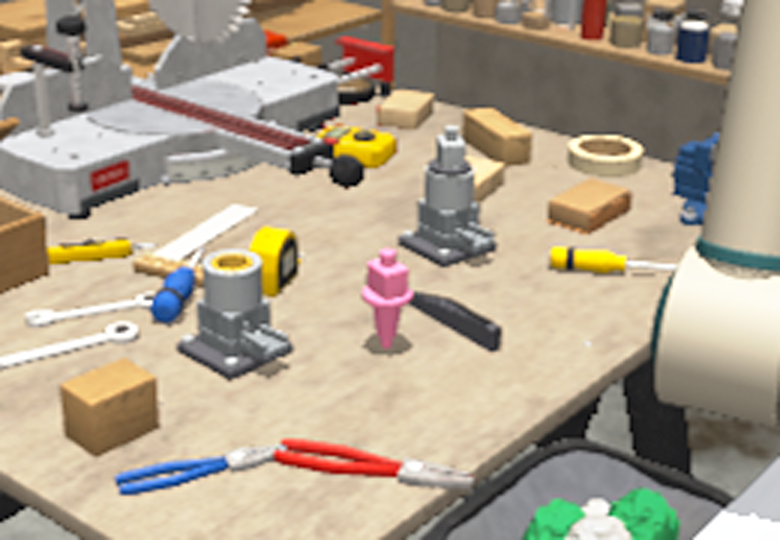

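View pics/t1.png

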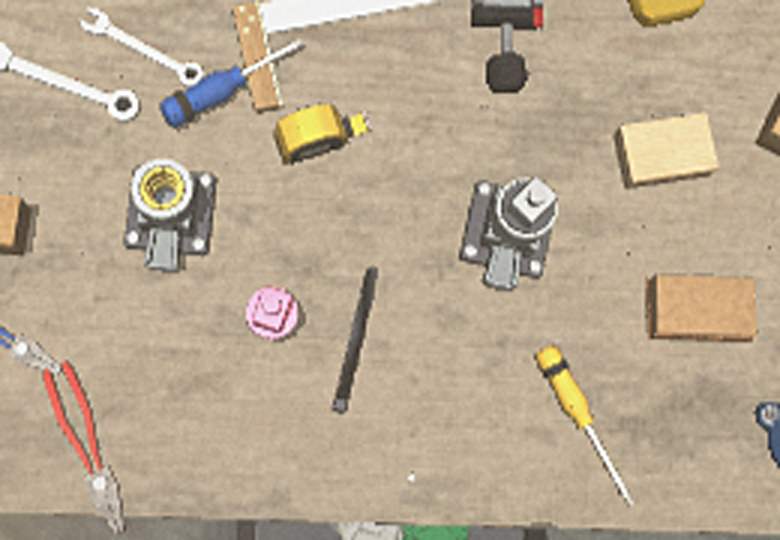

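The scene and top views show the grey arbor in socket_a on the robot's right (top pixel ≈ 395,179). Empty socket_b is on the left (≈ 277,184) and the pink look-alike is at ≈ 311,213. The drift lies in between with its tip away from the robot (≈ 340,225). I'll hover close to it and measure.

Request:
{"api": "move_arm", "payload": {"motion": [{"dp": [22, 46, 2], "yaw": -0.57}, {"dp": [22, 46, 2], "yaw": -0.57}, {"dp": [22, 46, 2], "yaw": -0.57}, {"dp": [22, 46, 2], "yaw": -0.57}, {"dp": [22, 46, 2], "yaw": -0.57}, {"dp": [22, 46, 2], "yaw": -0.57}, {"dp": [22, 46, 2], "yaw": -0.57}, {"dp": [22, 46, 2], "yaw": -0.57}, {"dp": [22, 46, 2], "yaw": -0.57}, {"dp": [22, 46, 2], "yaw": -0.57}, {"dp": [22, 46, 2], "yaw": -0.57}, {"dp": [22, 46, 2], "yaw": -0.57}, {"dp": [22, 46, 2], "yaw": -0.57}, {"dp": [22, 46, 2], "yaw": -0.57}, {"dp": [22, 46, 2], "yaw": -0.57}, {"dp": [22, 46, 2], "yaw": -0.57}]}}

```text
time_s: 2.1
position: [0.4221, -0.0793, 0.4246]
tcp_rot: [0.0, 0.994, -0.106, -0.0]
wrist_force: [0.2, -0.2, 0.0]
grip_width: 0.996
grasp_force: 0.0
```

```bash
python3 - <<'E'
from h import *
im,d,K,W,c=cap("wrist"); P=cloud(d,K,W)
print(r.read_state()["position"],r.read_state()["tcp_rot"],K.tolist(),np.array(c["hand_eye"]).round(3).tolist(),[k for k in c])
np.savez("w1.npz",P=P,im=im,d=d,K=K,W=W)
print("corners",P[[20,20,380,380],[20,620,20,620]].round(3))
M={}
for k in ["drift","socket_a","arbor"]:
    for o in finder.outline_of("wrist",k)[:3]:
        m=o["mask"]; print(k,round(o["confidence"],2),o["location"],m.sum(),np.nanmedian(P[m],0).round(3))
        if k not in M: M[k]=m
np.savez("w1m.npz",**M)
for n,key in (("w1","drift"),):
    m=M.get("drift")
    if m is None: continue
    q=P[m]; q=q[(q[:,2]>.004)&(q[:,2]<.04)]
    (cx,cy),v,_=[*cv2.fitLine(q[:,:2].astype(np.float32),cv2.DIST_HUBER,0,.01,.01).ravel()[2:],],0,0
    f=cv2.fitLine(q[:,:2].astype(np.float32),cv2.DIST_HUBER,0,.01,.01).ravel(); print("line",f)
    t=(q[:,:2]-f[2:])@f[:2]; 
    for a in np.arange(-.08,.08,.01):
        s=(t>a)&(t<a+.01)
        if s.sum(): print(round(a,3),s.sum(),np.percentile(q[s,2],90).round(4),(q[s][:,:2].mean(0)).round(4))
cv2.imwrite("pics/w1.png",im)
E
```

```text
[ 0.4221934  -0.07913008  0.42464919] [ 1.06105679e-04  9.94375838e-01 -1.05908802e-01 -8.88334103e-05] [[346.7130467078133, 0.0, 319.0652968792033], [0.0, 346.7130467078133, 199.80175154424137], [0.0, 0.0, 1.0]] [[-0.0, 0.971, 0.239, 0.069], [1.0, 0.0, 0.001, -0.002], [0.001, 0.239, -0.971, 0.02], [0.0, 0.0, 0.0, 1.0]] ['intrinsics', 'hand_eye']
corners [[ 0.623  0.145  0.076]
 [ 0.518 -0.426  0.   ]
 [ 0.453 -0.024  0.348]
 [ 0.429 -0.139  0.348]]
drift 0.85 [253.2, 94.4] 2033 [ 0.521 -0.03   0.023]
drift 0.68 [16.2, 16.8] 1328 [0.625 0.143 0.076]
socket_a 0.87 [47.6, 34.7] 6342 [0.62  0.143 0.032]
socket_a 0.79 [375.7, 9.4] 490 [ 0.578 -0.168  0.03 ]
arbor 0.64 [154.6, 99.2] 2630 [0.534 0.047 0.092]
line [ 0.9778338  -0.20938249  0.5208317  -0.0290511 ]
-0.08 54 0.0273 [ 0.4504 -0.014 ]
-0.07 121 0.0276 [ 0.4573 -0.0153]
-0.06 125 0.0272 [ 0.4671 -0.0171]
-0.05 134 0.0272 [ 0.4768 -0.0196]
-0.04 128 0.0273 [ 0.4868 -0.0219]
-0.03 148 0.0272 [ 0.4965 -0.0239]
-0.02 127 0.0272 [ 0.5061 -0.0261]
-0.01 147 0.0271 [ 0.5157 -0.028 ]
-0.0 149 0.0271 [ 0.5255 -0.0303]
0.01 142 0.0248 [ 0.5354 -0.0323]
0.02 140 0.0222 [ 0.5453 -0.0344]
0.03 137 0.0198 [ 0.5552 -0.0365]
0.04 134 0.0173 [ 0.5648 -0.0386]
0.05 128 0.0147 [ 0.5745 -0.0404]
0.06 127 0.0123 [ 0.5843 -0.0423]
0.07 42 0.01 [ 0.5917 -0.0437]
```

View pics/w1.png

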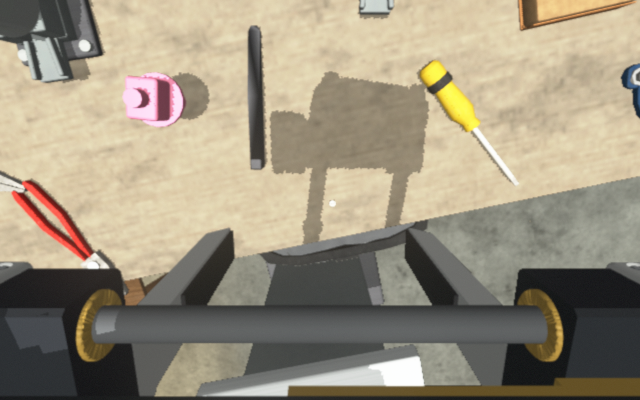

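The wrist view shows the drift (col 253, rows 28–168), thick end nearest the robot, aligned with the tool. Before grasping it I'll look at both sockets from above.

Request:
{"api": "move_arm", "payload": {"motion": [{"dp": [9, 21, 0], "yaw": 0}, {"dp": [9, 21, 0], "yaw": 0}, {"dp": [9, 21, 0], "yaw": 0}, {"dp": [9, 21, 0], "yaw": 0}, {"dp": [9, 21, 0], "yaw": 0}, {"dp": [9, 21, 0], "yaw": 0}, {"dp": [9, 21, 0], "yaw": 0}]}}

```text
time_s: 3.0
position: [0.5124, 0.132, 0.4243]
tcp_rot: [0.001, 0.995, -0.104, -0.001]
wrist_force: [0.5, -0.2, -0.1]
grip_width: 1.003
grasp_force: 0.0
```

```bash
cat > sock.py <<'E'
from h import *
import sys
tag=sys.argv[1]
im,d,K,W,c=cap("wrist"); P=cloud(d,K,W)
np.savez(tag+".npz",P=P,im=im,d=d,K=K,W=W)
o=finder.outline_of("wrist","socket_a")
for k in o[:2]: print(k["confidence"],k["location"],np.nanmedian(P[k["mask"]],0).round(4))
m=cv2.dilate(o[0]["mask"].astype(np.uint8),np.ones((15,15)))>0
q=P[m]; q=q[~np.isnan(q[:,0])]
def lay(a,b):
    s=q[(q[:,2]>a)&(q[:,2]<b)]; return s
f=lay(.096,.106); print("face n",len(f),"z",np.median(f[:,2]) if len(f) else 0)
if len(f)>20:
    (x,y),rad=cv2.minEnclosingCircle(f[:,:2].astype(np.float32)); print("face circ",x,y,rad)
for a,b,nm in ((.008,.018,"foot"),(.028,.036,"floor"),(.036,.042,"wall")):
    f=lay(a,b)
    if len(f)>10: print(nm,len(f),np.median(f[:,2]),cv2.minAreaRect((f[:,:2]*1000).astype(np.float32)))
cv2.imwrite("pics/"+tag+".png",im)
E
python3 sock.py sb
```

```text
0.75 [590.4, 25.3] [ 0.6095 -0.1576  0.0301]
0.6 [262.5, 56.6] [0.6371 0.159  0.0649]
face n 0 z 0
foot 1224 0.012292148239123196 ((613.490478515625, -174.71844482421875), (84.8936767578125, 38.417205810546875), 76.07244873046875)
floor 1319 0.030670368607741083 ((599.1887817382812, -164.676513671875), (53.51299285888672, 50.44373321533203), 62.30166244506836)
wall 613 0.03801522638871513 ((598.8997802734375, -165.32200622558594), (53.14067840576172, 46.23457336425781), 62.94839859008789)
```

Request:
{"api": "move_arm", "payload": {"motion": [{"dp": [0, -30, 0], "yaw": 0}, {"dp": [0, -30, 0], "yaw": 0}, {"dp": [0, -30, 0], "yaw": 0}, {"dp": [0, -30, 0], "yaw": 0}, {"dp": [0, -30, 0], "yaw": 0}, {"dp": [0, -30, 0], "yaw": 0}, {"dp": [0, -30, 0], "yaw": 0}, {"dp": [0, -30, 0], "yaw": 0}]}}

```text
time_s: 3.9
position: [0.5113, -0.1702, 0.4247]
tcp_rot: [-0.0, 0.994, -0.107, -0.0]
wrist_force: [0.4, 0.7, -0.2]
grip_width: 1.002
grasp_force: 0.0
```

```bash
python3 sock.py sa; python3 -c "
import cv2,numpy as np
cv2.imwrite('pics/sab.png',np.hstack([cv2.imread('pics/sb.png')[:240,100:500],cv2.imread('pics/sa.png')[:240,100:500]]))"
```

```text
0.89 [18.9, 130.7] [0.6319 0.1357 0.0168]
0.88 [310.5, 81.0] [ 0.612  -0.178   0.0299]
face n 0 z 0
foot 1945 0.012512497576411763 ((643.7935180664062, 137.1640625), (37.86701583862305, 84.1715316772461), 85.02898406982422)
floor 773 0.031039244341694305 ((621.0413208007812, 145.44943237304688), (24.816553115844727, 95.84586334228516), 64.67947387695312)
wall 391 0.03831036485876932 ((622.0755004882812, 143.82415771484375), (16.33967399597168, 78.70361328125), 71.66854095458984)
```

View pics/sab.png

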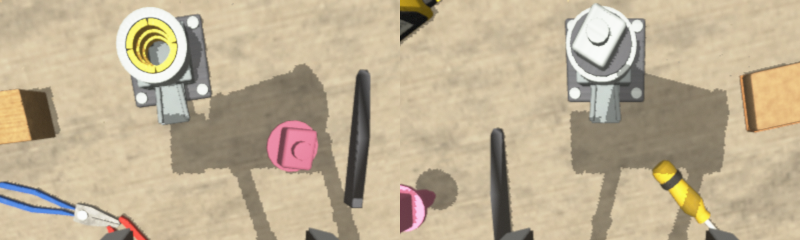

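```bash
python3 - <<'E'
import numpy as np,cv2
for tag,cx,cy in (("sa",.628,-.172),("sb",.632,.16)):
    D=np.load(tag+".npz");P=D["P"].reshape(-1,3);P=P[~np.isnan(P[:,0])]
    q=P[np.hypot(P[:,0]-cx,P[:,1]-cy)<.1]
    print(tag)
    def rect(a,b,nm):
        f=q[(q[:,2]>a)&(q[:,2]<b)]
        if len(f)>10: 
            r=cv2.minAreaRect((f[:,:2]*1000).astype(np.float32)); print(nm,len(f),np.median(f[:,2]).round(4),np.round(r[0],1),np.round(r[1],1),round(r[2],1))
        return f
    f=rect(.0085,.016,"foot"); rect(.029,.034,"floor"); rect(.0355,.042,"wall");rect(.055,.062,"block")
    for a,b in ((.097,.1035),(.1035,.109),(.132,.141),(.146,.155)):
        s=rect(a,b,"z%.3f"%a)
        if len(s)>5: print(cv2.minEnclosingCircle((s[:,:2]*1000).astype(np.float32)))
    # foot edges sides: slot direction via floor centerline
    s=q[(q[:,2]>.029)&(q[:,2]<.034)&(q[:,0]<cx-.02)]
    print("chan rows",[(round(x,3),s[abs(s[:,0]-x)<.003][:,1].min().round(4),s[abs(s[:,0]-x)<.003][:,1].max().round(4)) for x in np.arange(.55,.61,.006) if (abs(s[:,0]-x)<.003).sum()>3])
    s=q[(q[:,2]>.036)&(q[:,2]<.042)&(q[:,0]<cx-.02)]
    print("wall rows",[(round(x,3),s[abs(s[:,0]-x)<.003][:,1].min().round(4),s[abs(s[:,0]-x)<.003][:,1].max().round(4)) for x in np.arange(.55,.61,.006) if (abs(s[:,0]-x)<.003).sum()>3])
E
```

```text
sa
foot 1593 0.0122 [ 636.9 -180.4] [84.  83.1] 77.6
floor 749 0.0304 [ 594.7 -165.5] [39.7 38.2] 77.6
wall 379 0.0381 [ 594.3 -171.3] [48.4 35.5] 77.7
block 189 0.0582 [ 616.1 -176.1] [52.1 14. ] 81.7
z0.097 865 0.1004 [ 636.4 -180.3] [57.  56.3] 85.4
((636.8993530273438, -180.341552734375), 28.6601505279541)
z0.103 1032 0.1064 [ 635.8 -180.2] [49.7 47.3] 81.1
((636.72265625, -180.3787078857422), 24.8757266998291)
z0.132 1573 0.1362 [ 636.9 -180.3] [28.3 36.2] 47.7
((636.7631225585938, -180.3660888671875), 21.148988723754883)
z0.146 476 0.1503 [ 636.7 -180.3] [15.3 15.4] 30.1
((636.6657104492188, -180.18875122070312), 7.954616546630859)
chan rows [(np.float64(0.574), np.float64(-0.1811), np.float64(-0.1571)), (np.float64(0.58), np.float64(-0.179), np.float64(-0.1533)), (np.float64(0.586), np.float64(-0.1803), np.float64(-0.1576)), (np.float64(0.592), np.float64(-0.1806), np.float64(-0.1591)), (np.float64(0.598), np.float64(-0.1871), np.float64(-0.1616)), (np.float64(0.604), np.float64(-0.1884), np.float64(-0.163))]
wall rows [(np.float64(0.574), np.float64(-0.183), np.float64(-0.179
[... 487 characters left out ...]
.3 161.9] [53.5 52.9] 88.0
z0.097 2843 0.1005 [645.3 161.9] [57.  56.8] 45.8
((645.3602905273438, 161.7443084716797), 28.756149291992188)
chan rows [(np.float64(0.58), np.float64(0.1514), np.float64(0.1794)), (np.float64(0.586), np.float64(0.1497), np.float64(0.1803)), (np.float64(0.592), np.float64(0.15), np.float64(0.1771)), (np.float64(0.598), np.float64(0.1499), np.float64(0.1761)), (np.float64(0.604), np.float64(0.1498), np.float64(0.1752))]
wall rows [(np.float64(0.586), np.float64(0.1498), np.float64(0.182)), (np.float64(0.592), np.float64(0.1499), np.float64(0.1816)), (np.float64(0.598), np.float64(0.15), np.float64(0.1803)), (np.float64(0.604), np.float64(0.15), np.float64(0.1796))]
```

```bash
python3 - <<'E'
import numpy as np,cv2
for t in ("w1","sb","sa"):
    P=np.load(t+".npz")["P"].reshape(-1,3);P=P[~np.isnan(P[:,0])]
    q=P[(np.hypot(P[:,0]-.535,P[:,1]-.055)<.06)]
    s=q[q[:,2]>.1]
    if len(s)>5: print(t,"stub",s[:,2].max(),len(s),cv2.minEnclosingCircle((s[:,:2]*1000).astype(np.float32)))
    q=P[(abs(P[:,0]-.52)<.1)&(abs(P[:,1]+.03)<.05)&(P[:,2]>.006)&(P[:,2]<.035)]
    if len(q)>200: print(t,len(q),cv2.minAreaRect((q[:,:2]*1000).astype(np.float32)),(cv2.boxPoints(cv2.minAreaRect((q[:,:2]*1000).astype(np.float32)))).round(1).tolist())
E
```

```text
w1 stub 0.11040109224614886 377 ((536.0491943359375, 55.26270294189453), 8.174789428710938)
w1 1972 ((521.3734741210938, -28.148910522460938), (12.564046859741211, 149.22193908691406), 77.58036041259766) [[447.20001220703125, -18.200000762939453], [592.9000244140625, -50.29999923706055], [595.5999755859375, -38.099998474121094], [449.8999938964844, -6.0]]
sb stub 0.35791693316002643 29345 ((527.2600708007812, 81.50840759277344), 35.00248718261719)
sb 2240 ((521.2589111328125, -27.771575927734375), (13.455662727355957, 149.91371154785156), 77.40591430664062) [[446.6000061035156, -18.0], [592.9000244140625, -50.70000076293945], [595.9000244140625, -37.5], [449.6000061035156, -4.900000095367432]]
sa stub 0.11015370218524329 335 ((536.5513305664062, 54.66154479980469), 8.188065528869629)
sa 1611 ((530.1178588867188, -30.25304412841797), (13.299304962158203, 131.78115844726562), 77.28457641601562) [[464.3999938964844, -22.200000762939453], [592.9000244140625, -51.20000076293945], [595.9000244140625, -38.29999923706055], [467.29998779296875, -9.300000190734863]]
```

Request:
{"api": "move_arm", "payload": {"claw": -0.1, "motion": [{"dp": [-4.7, 15.3, 0], "yaw": -0.008}, {"dp": [-4.7, 15.3, 0], "yaw": -0.008}, {"dp": [-4.7, 15.3, 0], "yaw": -0.008}, {"dp": [-4.7, 15.3, 0], "yaw": -0.008}, {"dp": [-4.7, 15.3, -4], "yaw": -0.008}, {"dp": [-4.7, 15.3, -8], "yaw": -0.008}, {"dp": [-4.7, 15.3, -12], "yaw": -0.008}, {"dp": [-4.7, 15.3, -15], "yaw": -0.008}, {"dp": [-4.7, 15.3, -17.5], "yaw": -0.008}, {"dp": [-4.7, 15.3, -19], "yaw": -0.008}, {"dp": [-4.7, 15.3, -19], "yaw": -0.008}, {"dp": [-4.7, 15.3, -19], "yaw": -0.008}]}}

```text
time_s: 5.2
position: [0.4656, -0.0148, 0.2351]
tcp_rot: [0.0, 0.994, -0.108, 0.0]
wrist_force: [1.4, 0.2, -0.1]
grip_width: 0.449
grasp_force: 0.0
```

```bash
python3 - <<'E'
from h import *
s=r.read_state(); T=tcpT(s); print(s["position"],np.arctan2(T[1,0],T[0,0]),s["grip_width"],s["wrist_force"])
E
```

```text
[ 0.46564707 -0.01477801  0.23505703] -0.2169826407649795 0.4494092347344695 [ 1.42445728  0.20275508 -0.09957737]
```

Request:
{"api": "move_arm", "payload": {"motion": [{"dp": [0, 0, -1.5], "yaw": 0}, {"dp": [0, 0, -2.6], "yaw": 0}, {"dp": [0, 0, -3.2], "yaw": 0}, {"dp": [0, 0, -3.2], "yaw": 0}, {"dp": [0, 0, -3.2], "yaw": 0}]}}

```text
time_s: 5.7
position: [0.4657, -0.0152, 0.203]
tcp_rot: [0.0, 0.994, -0.109, 0.0]
wrist_force: [-0.5, -0.1, -0.1]
grip_width: 0.455
grasp_force: 0.0
```

Request:
{"api": "move_arm", "payload": {"claw": -1, "grip_force": 45, "motion": [{"dp": [0, 0, 0], "yaw": 0}, {"dp": [0, 0, 0], "yaw": 0}, {"dp": [0, 0, 0], "yaw": 0}, {"dp": [0, 0, 0], "yaw": 0}, {"dp": [0, 0, 0], "yaw": 0}, {"dp": [0, 0, 0], "yaw": 0}]}}

```text
time_s: 6.3
position: [0.4655, -0.0153, 0.2029]
tcp_rot: [0.0, 0.994, -0.109, 0.0]
wrist_force: [-1.1, -1.0, 2.2]
grip_width: 0.125
grasp_force: 45.0
```

Request:
{"api": "move_arm", "payload": {"motion": [{"dp": [0, 0, 2.5], "yaw": 0}, {"dp": [0, 0, 6], "yaw": 0}, {"dp": [-1, -4, 6], "yaw": 0}, {"dp": [-2, -8, 6], "yaw": 0}, {"dp": [-3.1, -11, 6], "yaw": 0}, {"dp": [-3.1, -12.1, 6], "yaw": 0}, {"dp": [-3.1, -12.1, 6], "yaw": 0}, {"dp": [-3.1, -12.1, 6], "yaw": 0}, {"dp": [-3.1, -12.1, 6], "yaw": 0}]}}

```text
time_s: 7.2
position: [0.4346, -0.1351, 0.2624]
tcp_rot: [-0.0, 0.994, -0.108, -0.0]
wrist_force: [0.4, 0.1, -2.5]
grip_width: 0.124
grasp_force: 45.0
```

```bash
python3 - <<'E'
from h import *
im,d,K,W,c=cap("wrist"); P=cloud(d,K,W); s=r.read_state(); g=s["position"]; T=tcpT(s); print(g,np.arctan2(T[1,0],T[0,0]),s["wrist_force"],s["grip_width"])
np.savez("c1.npz",P=P,im=im)
S=np.array([.6368,-.1803]); a=-.2164; u=np.array([np.cos(a),np.sin(a)]); n=np.array([-u[1],u[0]])
q=P.reshape(-1,3); q=q[~np.isnan(q[:,0])]
t=(q[:,:2]-S)@u; l=(q[:,:2]-S)@n
m=(t>-.2)&(t<-.068)&(abs(l)<.015)&(q[:,2]>.045)&(q[:,2]<.11)
for k in np.arange(-.2,-.06,.01):
    e=m&(t>=k)&(t<k+.01)
    if e.sum()>3: print(round(k,3),e.sum(),"z",np.percentile(q[e,2],90).round(4),"lat",l[e].min().round(4),l[e].max().round(4))
print("tip t",t[m].max())
cv2.imwrite("pics/c1.png",im)
im,d,K,W,c=cap("scene"); cv2.imwrite("pics/c1s.png",cv2.resize(im[120:260,300:460],(800,560)[:2]))
E
```

```text
[ 0.43458539 -0.13510899  0.26246643] -0.21679733602682902 [ 0.43007755  1.03903979 -2.60928861] 0.12592024678977914
-0.2 1841 z 0.1058 lat -0.015 0.015
-0.19 527 z 0.0866 lat -0.0033 0.0086
-0.18 539 z 0.0867 lat -0.0033 0.0085
-0.17 552 z 0.0867 lat -0.0032 0.0084
-0.16 607 z 0.0866 lat -0.0035 0.0083
-0.15 623 z 0.0862 lat -0.0035 0.0082
-0.14 619 z 0.0839 lat -0.0035 0.0082
-0.13 612 z 0.0814 lat -0.0035 0.0082
-0.12 617 z 0.0788 lat -0.0035 0.0082
-0.11 612 z 0.0763 lat -0.0035 0.0082
-0.1 622 z 0.0738 lat -0.0035 0.0082
-0.09 109 z 0.0718 lat -0.0035 0.0082
tip t -0.08793131605328895
```

View pics/c1.png

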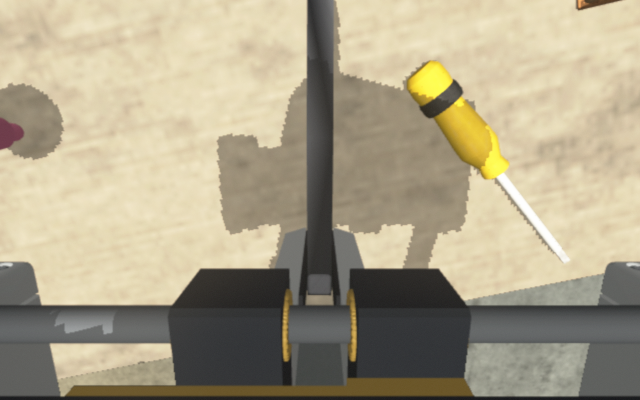

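The wrist view shows the drift held level and straight (cols 308–332) pointing ahead. It is about 2.4 mm left of the slot line, so I'll shift it, lower it and enter the channel.

Request:
{"api": "move_arm", "payload": {"motion": [{"dp": [-0.05, -0.25, -1], "yaw": 0}, {"dp": [-0.05, -0.25, -2.6], "yaw": 0}, {"dp": [-0.05, -0.25, -2.6], "yaw": 0}, {"dp": [-0.05, -0.25, -2.6], "yaw": 0}, {"dp": [0.9, -0.46, -2.6], "yaw": 0}, {"dp": [1.7, -0.64, -2.6], "yaw": 0}, {"dp": [2.4, -0.79, -2.6], "yaw": 0}, {"dp": [2.4, -0.79, -2.6], "yaw": 0}, {"dp": [2.4, -0.79, -2.6], "yaw": 0}]}}

```text
time_s: 8.2
position: [0.4586, -0.1441, 0.2367]
tcp_rot: [0.0, 0.994, -0.109, -0.0]
wrist_force: [-0.7, -1.1, -3.0]
grip_width: 0.121
grasp_force: 45.0
```

```bash
python3 - <<'E'
from h import *
im,d,K,W,c=cap("wrist"); P=cloud(d,K,W); s=r.read_state(); g=s["position"]; T=tcpT(s); print(g,np.arctan2(T[1,0],T[0,0]),s["wrist_force"])
im2,_,_,_,_=cap("scene")
cv2.imwrite("pics/c2.png",np.hstack([im[:300,200:480],cv2.resize(im2[120:270,300:440],(280,300))]))
S=np.array([.6368,-.1803]); a=-.2164; u=np.array([np.cos(a),np.sin(a)]); n=np.array([-u[1],u[0]])
q=P.reshape(-1,3); q=q[~np.isnan(q[:,0])]; t=(q[:,:2]-S)@u; l=(q[:,:2]-S)@n
m=(t>-.2)&(t<-.03)&(abs(l)<.025)&(q[:,2]>.028)&(q[:,2]<.07)
for k in np.arange(-.17,-.03,.01):
    e=m&(t>=k)&(t<k+.01)
    if e.sum()>3: print(round(k,3),e.sum(),"z",np.percentile(q[e,2],[10,90]).round(4),"lat",l[e].min().round(4),l[e].max().round(4))
E
```

```text
[ 0.45831118 -0.14400107  0.23661055] -0.21808548943207073 [-0.37374066  0.28770477 -2.23632914]
-0.17 517 z [0.0592 0.0609] lat -0.0071 0.0049
-0.16 537 z [0.0592 0.0608] lat -0.007 0.0048
-0.15 547 z [0.0592 0.0608] lat -0.007 0.0047
-0.14 568 z [0.0593 0.0608] lat -0.0073 0.0046
-0.13 616 z [0.0592 0.0607] lat -0.0073 0.0045
-0.12 619 z [0.057  0.0595] lat -0.0073 0.0045
-0.11 621 z [0.0545 0.057 ] lat -0.0073 0.0044
-0.1 616 z [0.0521 0.0545] lat -0.0073 0.0044
-0.09 623 z [0.0494 0.052 ] lat -0.0074 0.0044
-0.08 621 z [0.047  0.0494] lat -0.0074 0.0044
-0.07 927 z [0.0298 0.0467] lat -0.0166 0.0161
-0.06 80 z [0.0293 0.0317] lat -0.0115 0.0115
```

View pics/c2.png

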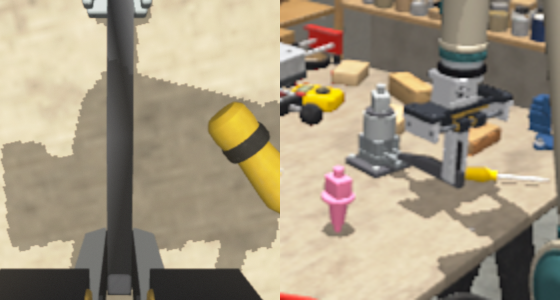

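The drift's nose is in the guide channel (wrist crop rows 0–15), about 1.4 mm right of centre. I'll correct that, lower to the floor and advance.

Request:
{"api": "move_arm", "payload": {"motion": [{"dp": [0.03, 0.14, 0], "yaw": 0.001}, {"dp": [0.03, 0.14, -0.2], "yaw": 0.001}, {"dp": [0.5, 0.04, -0.3], "yaw": 0.001}, {"dp": [1.0, -0.07, -0.35], "yaw": 0.001}, {"dp": [1.5, -0.18, -0.35], "yaw": 0.001}, {"dp": [2.0, -0.29, -0.35], "yaw": 0.001}, {"dp": [2.0, -0.29, -0.35], "yaw": 0.001}, {"dp": [2.0, -0.29, -0.4], "yaw": 0.001}, {"dp": [2.0, -0.29, -0.4], "yaw": 0.001}]}}

```text
time_s: 9.2
position: [0.4786, -0.1471, 0.2328]
tcp_rot: [0.0, 0.994, -0.108, 0.0]
wrist_force: [0.1, 0.5, -1.8]
grip_width: 0.125
grasp_force: 45.0
```

```bash
cat > lat.py <<'E'
from h import *
im,d,K,W,c=cap("wrist"); P=cloud(d,K,W); s=r.read_state(); g=s["position"]; T=tcpT(s)
S=np.array([.6368,-.1803]); a=-.2164; u=np.array([np.cos(a),np.sin(a)]); n=np.array([-u[1],u[0]])
print(g.round(4),np.arctan2(T[1,0],T[0,0]).round(4),s["wrist_force"].round(1),s["torque"].round(2),s["grip_width"],"tip t",((g[:2]-S)@u+.132).round(4))
q=P.reshape(-1,3); q=q[~np.isnan(q[:,0])]; t=(q[:,:2]-S)@u; l=(q[:,:2]-S)@n
m=(abs(l)<.012)&(q[:,2]>.04)&(q[:,2]<.07)
for k in (-.15,-.13,-.11,-.09,-.07,-.05):
    e=m&(t>=k)&(t<k+.01)
    if e.sum()>3: print(k,e.sum(),"z",np.percentile(q[e,2],[10,90]).round(4),"lat",l[e].min().round(4),l[e].max().round(4))
E
python3 lat.py
```

```text
[ 0.4785 -0.147   0.2328] -0.2172 [-0.  -0.6 -1.5] [ 0.05 -0.1  -0.03] 0.1271932383064487 tip t -0.0298
-0.15 509 z [0.0556 0.0571] lat -0.0057 0.0063
-0.13 552 z [0.0555 0.0571] lat -0.0055 0.0061
-0.11 597 z [0.0554 0.0572] lat -0.0059 0.0059
-0.09 619 z [0.051  0.0535] lat -0.0058 0.0059
-0.07 624 z [0.0461 0.0485] lat -0.0059 0.0058
-0.05 473 z [0.0414 0.0436] lat -0.0104 0.0058
```

Request:
{"api": "move_arm", "payload": {"motion": [{"dp": [0.98, -0.21, -0.02], "yaw": 0}, {"dp": [1.95, -0.43, -0.02], "yaw": 0}, {"dp": [2.93, -0.64, -0.02], "yaw": 0}, {"dp": [3.9, -0.86, -0.02], "yaw": 0}, {"dp": [4.4, -0.97, -0.02], "yaw": 0}, {"dp": [4.4, -0.97, -0.02], "yaw": 0}]}}

```text
time_s: 9.85
position: [0.5236, -0.157, 0.2328]
tcp_rot: [0.0, 0.994, -0.108, 0.0]
wrist_force: [0.6, 1.3, 2.2]
grip_width: 0.121
grasp_force: 45.0
```

```bash
python3 lat.py
```

```text
[ 0.5234 -0.157   0.2328] -0.2171 [ 0.4 -0.6  2.8] [ 0.06 -0.13 -0.02] 0.12019639252940335 tip t 0.0163
-0.13 468 z [0.0557 0.0576] lat -0.0056 0.0065
-0.11 1062 z [0.0476 0.0656] lat -0.012 0.012
-0.09 549 z [0.0554 0.0571] lat -0.0057 0.0061
-0.07 591 z [0.0555 0.0572] lat -0.006 0.0059
-0.05 621 z [0.0525 0.0551] lat -0.006 0.0058
```

Request:
{"api": "move_arm", "payload": {"motion": [{"dp": [0.49, -0.11, 0], "yaw": 0}, {"dp": [0.98, -0.21, 0], "yaw": 0}, {"dp": [1.46, -0.32, 0], "yaw": 0}, {"dp": [1.95, -0.43, 0], "yaw": 0}, {"dp": [1.95, -0.43, 0], "yaw": 0}]}}

```text
time_s: 10.4
position: [0.537, -0.1595, 0.2325]
tcp_rot: [-0.001, 0.994, -0.108, -0.008]
wrist_force: [-13.8, 1.8, 15.4]
grip_width: 0.123
grasp_force: 45.0
```

Request:
{"api": "move_arm", "payload": {"motion": [{"dp": [0.4, -0.09, 0], "yaw": 0}, {"dp": [0.8, -0.18, 0], "yaw": 0}, {"dp": [1.17, -0.26, 0], "yaw": 0}, {"dp": [1.46, -0.32, 0], "yaw": 0}, {"dp": [1.46, -0.32, 0], "yaw": 0}]}}

```text
time_s: 10.9
position: [0.5501, -0.162, 0.2324]
tcp_rot: [-0.002, 0.994, -0.108, -0.01]
wrist_force: [-17.4, 3.7, 17.5]
grip_width: 0.123
grasp_force: 45.0
```

```bash
python3 lat.py; python3 - <<'E'
from h import *
im,d,K,W,c=cap("top"); P=cloud(d,K,W).reshape(-1,3); P=P[~np.isnan(P[:,0])]
q=P[np.hypot(P[:,0]-.637,P[:,1]+.18)<.03]; print("top z",np.percentile(q[:,2],[50,90,97,99.5]))
D=np.load("top.npz")["P"].reshape(-1,3);D=D[~np.isnan(D[:,0])];q=D[np.hypot(D[:,0]-.637,D[:,1]+.18)<.03]; print("before",np.percentile(q[:,2],[50,90,97,99.5]))
E
```

```text
[ 0.5504 -0.1621  0.2324] -0.2161 [-16.4   3.8  17.2] [0.69 2.99 0.01] 0.1291882442506246 tip t 0.0437
-0.11 455 z [0.0557 0.0574] lat -0.0049 0.0077
-0.09 1065 z [0.0476 0.0657] lat -0.012 0.012
-0.07 529 z [0.0555 0.0571] lat -0.0045 0.0073
-0.05 567 z [0.0556 0.0571] lat -0.0043 0.0071
top z [0.03986149 0.08083342 0.08662609 0.08959752]
before [0.10520521 0.13824603 0.15043051 0.15277713]
```

Request:
{"api": "move_arm", "payload": {"motion": [{"dp": [0.3, -0.07, 0], "yaw": 0}, {"dp": [0.6, -0.13, 0], "yaw": 0}, {"dp": [0.9, -0.19, 0], "yaw": 0}, {"dp": [0.9, -0.19, 0], "yaw": 0}, {"dp": [0.9, -0.19, 0], "yaw": 0}]}}

```text
time_s: 11.5
position: [0.5652, -0.1659, 0.2324]
tcp_rot: [-0.0, 0.994, -0.108, -0.0]
wrist_force: [-1.5, 0.5, 2.1]
grip_width: 0.125
grasp_force: 45.0
```

```bash
python3 lat.py; python3 - <<'E'
from h import *
im,d,K,W,c=cap("scene"); P=cloud(d,K,W).reshape(-1,3); P=P[~np.isnan(P[:,0])]
D=np.load("scene.npz")["P"].reshape(-1,3);D=D[~np.isnan(D[:,0])]
for X in (P,D):
  q=X[np.hypot(X[:,0]-.637,X[:,1]+.18)<.03]; print(np.percentile(q[:,2],[50,90,97,99.5]))
cv2.imwrite("pics/c3.png",cv2.resize(im[130:240,300:440],(700,550)))
E
```

```text
[ 0.5655 -0.1661  0.2324] -0.2172 [-0.5  0.6  1.5] [ 0.13  0.29 -0.01] 0.12342233326792335 tip t 0.0594
-0.09 470 z [0.0554 0.0572] lat -0.0057 0.0069
-0.07 978 z [0.0519 0.0661] lat -0.012 0.012
[0.0486963  0.08747531 0.09615614 0.1148547 ]
[0.07104016 0.12702211 0.13746311 0.14804029]
```

View pics/c3.png

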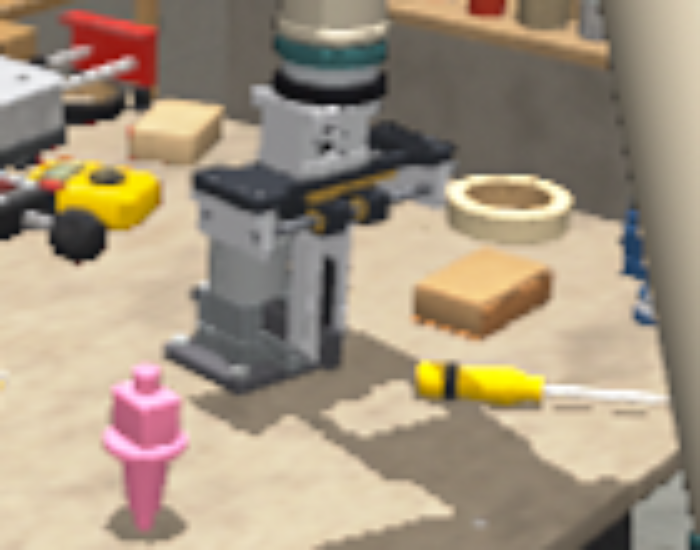

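The drift went through and the force fell away, so the arbor is free. I'll let go and back off.

Request:
{"api": "move_arm", "payload": {"claw": -0.4, "motion": [{"dp": [0, 0, 0], "yaw": 0}, {"dp": [0, 0, 0], "yaw": 0}, {"dp": [0, 0, 0], "yaw": 0}, {"dp": [0, 0, 0], "yaw": 0}]}}

```text
time_s: 12.0
position: [0.5658, -0.1662, 0.2324]
tcp_rot: [0.0, 0.994, -0.108, 0.0]
wrist_force: [-0.4, 0.3, -0.3]
grip_width: 0.299
grasp_force: 0.0
```

Request:
{"api": "move_arm", "payload": {"claw": -0.4, "motion": [{"dp": [-2, 0.44, 0], "yaw": 0}, {"dp": [-5, 1.1, 0], "yaw": 0}, {"dp": [-8, 1.7, 1], "yaw": 0}, {"dp": [-8, 1.7, 6], "yaw": 0}, {"dp": [-7, 1.5, 11], "yaw": 0}, {"dp": [-6, 1.5, 16], "yaw": 0}, {"dp": [-4.5, 1, 19], "yaw": 0}, {"dp": [-4.5, 1, 19], "yaw": 0}, {"dp": [-4.5, 1, 19], "yaw": 0}]}}

```text
time_s: 12.9
position: [0.5205, -0.1561, 0.4226]
tcp_rot: [0.0, 0.994, -0.108, 0.0]
wrist_force: [-0.3, 0.0, -0.4]
grip_width: 0.301
grasp_force: 0.0
```

```bash
cat > arb.py <<'E'
from h import *
im,d,K,W,c=cap("wrist"); P=cloud(d,K,W); s=r.read_state(); T=tcpT(s)
print(s["position"].round(4),np.arctan2(T[1,0],T[0,0]).round(4),s["grip_width"])
np.savez("a1.npz",P=P,im=im)
q=P.reshape(-1,3); q=q[~np.isnan(q[:,0])]; q=q[np.hypot(q[:,0]-.637,q[:,1]+.18)<.05]
h,e=np.histogram(q[:,2],np.arange(.09,.18,.002)); print([(round(a,3),int(b)) for a,b in zip(e,h) if b>25])
def plane(a,b,nm):
    f=q[(q[:,2]>a)&(q[:,2]<b)]
    if len(f)<20: return
    m=np.c_[f[:,:2]-f[:,:2].mean(0),np.ones(len(f))]
    co=np.linalg.lstsq(m,f[:,2],rcond=None)[0]
    rr=cv2.minAreaRect((f[:,:2]*1000).astype(np.float32)); ce=cv2.minEnclosingCircle((f[:,:2]*1000).astype(np.float32))
    print(nm,len(f),"z",co[2].round(4),"tilt",co[:2].round(3),np.round(rr[0],1),np.round(rr[1],1),round(rr[2],1),np.round(ce[0],1),round(ce[1],1))
plane(.139,.151,"head top"); plane(.153,.166,"stub"); plane(.108,.122,"collar"); plane(.097,.104,"face")
D=P.reshape(-1,3); D=D[~np.isnan(D[:,0])]
S=np.array([.6368,-.1803]); a=-.2164; u=np.array([np.cos(a),np.sin(a)]); n=np.array([-u[1],u[0]])
t=(D[:,:2]-S)@u; l=(D[:,:2]-S)@n; m=(abs(l)<.006)&(t<-.03)&(t>-.15)&(D[:,2]>.05)&(D[:,2]<.07)
print("drift",m.sum(),t[m].min() if m.any() else 0)
cv2.imwrite("pics/a1.png",im[:300,150:500])
E
python3 arb.py
```

```text
[ 0.5199 -0.1559  0.4213] -0.2172 0.29868528352731427
[(np.float64(0.098), 180), (np.float64(0.1), 514), (np.float64(0.11), 168), (np.float64(0.112), 183), (np.float64(0.114), 102), (np.float64(0.116), 291), (np.float64(0.118), 372), (np.float64(0.12), 102), (np.float64(0.138), 43), (np.float64(0.14), 212), (np.float64(0.142), 413), (np.float64(0.144), 495), (np.float64(0.146), 434), (np.float64(0.148), 81), (np.float64(0.156), 187), (np.float64(0.158), 246), (np.float64(0.16), 34)]
head top 1664 z 0.1446 tilt [ 0.202 -0.003] [ 626.3 -180. ] [28.4 35.7] 44.3 [ 625.8 -180.2] 21.2
stub 476 z 0.1583 tilt [ 0.175 -0.022] [ 623.  -179.8] [15.9 15.2] 34.2 [ 623.3 -180. ] 8.2
collar 1241 z 0.1162 tilt [0.217 0.004] [ 632.1 -180.2] [48.2 48.3] 34.3 [ 632.2 -180.1] 24.8
face 711 z 0.1005 tilt [ 0.004 -0.   ] [ 636.9 -180. ] [56.4 57. ] 77.9 [ 636.9 -180.3] 28.6
drift 766 -0.09070013144358566
```

View pics/a1.png

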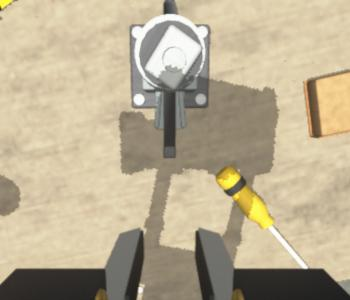

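The wrist view shows the arbor risen and leaning towards the robot (head ≈ crop 175,57), with the drift resting in the slot. I'll turn to the head's faces and measure again, which also gives the hand-eye bias.

Request:
{"api": "move_arm", "payload": {"claw": 0.4, "motion": [{"dp": [3.3, 6, 0], "yaw": -0.58}, {"dp": [3.3, 6, 0], "yaw": -0.58}, {"dp": [3.3, 6, 0], "yaw": -0.58}, {"dp": [3.3, 6, 0], "yaw": -0.58}, {"dp": [3.3, 6, 0], "yaw": -0.58}, {"dp": [3.3, 6, 0], "yaw": -0.58}, {"dp": [3.3, 6, 0], "yaw": -0.58}, {"dp": [3.3, 6, 0], "yaw": -0.58}]}}

```text
time_s: 13.75
position: [0.5534, -0.0963, 0.4221]
tcp_rot: [0.0, 0.922, -0.388, -0.0]
wrist_force: [-0.6, 0.5, -0.4]
grip_width: 0.699
grasp_force: 0.0
```

```bash
python3 arb.py; python3 -c "
from h import *
print(r.read_state()['joint_pos'].round(2),r.read_state()['wrist_force'])"
```

```text
[ 0.5534 -0.0963  0.4223] -0.7966 0.6996204518345931
[(np.float64(0.098), 198), (np.float64(0.1), 510), (np.float64(0.11), 138), (np.float64(0.112), 144), (np.float64(0.114), 109), (np.float64(0.116), 248), (np.float64(0.118), 366), (np.float64(0.12), 118), (np.float64(0.138), 45), (np.float64(0.14), 236), (np.float64(0.142), 404), (np.float64(0.144), 486), (np.float64(0.146), 437), (np.float64(0.148), 89), (np.float64(0.156), 165), (np.float64(0.158), 279)]
head top 1692 z 0.1446 tilt [ 0.182 -0.02 ] [ 626.3 -180.3] [28.1 35.9] 44.0 [ 626.3 -179.9] 21.1
stub 496 z 0.1582 tilt [ 0.131 -0.041] [ 623.  -179.8] [16.1 15.1] 33.3 [ 623.1 -180.2] 8.2
collar 1139 z 0.1165 tilt [0.215 0.002] [ 632.3 -180. ] [48.6 48.7] 46.2 [ 632. -180.] 24.9
face 730 z 0.1004 tilt [0.002 0.001] [ 638.8 -179.3] [52.4 56.8] 22.5 [ 636.7 -180.3] 28.7
drift 786 -0.0910826048875661
[-0.3   0.25  1.5  -0.    1.39  2.07] [ 0.58606382 -0.05746768 -0.03331942]
```

Request:
{"api": "move_arm", "payload": {"motion": [{"dp": [3, -4, 0], "yaw": 0}, {"dp": [6, -7, 0], "yaw": 0}, {"dp": [7.45, -8.4, -3], "yaw": 0}, {"dp": [7.45, -8.4, -4], "yaw": 0}, {"dp": [7.45, -8.4, -6], "yaw": 0}, {"dp": [7.45, -8.4, -8.5], "yaw": 0}, {"dp": [7.45, -8.4, -10.1], "yaw": 0}, {"dp": [7.45, -8.4, -10.1], "yaw": 0}, {"dp": [7.45, -8.4, -10.1], "yaw": 0}]}}

```text
time_s: 14.7
position: [0.6277, -0.1796, 0.322]
tcp_rot: [-0.0, 0.922, -0.388, -0.0]
wrist_force: [-0.5, -0.4, 0.2]
grip_width: 0.702
grasp_force: 0.0
```

Request:
{"api": "move_arm", "payload": {"claw": -1, "grip_force": 12, "motion": [{"dp": [0, 0, 0], "yaw": 0}, {"dp": [0, 0, 0], "yaw": 0}, {"dp": [0, 0, 0], "yaw": 0}, {"dp": [0, 0, 0], "yaw": 0}, {"dp": [0, 0, 0], "yaw": 0}, {"dp": [0, 0, 0], "yaw": 0}]}}

```text
time_s: 15.3
position: [0.628, -0.1801, 0.3217]
tcp_rot: [-0.0, 0.922, -0.388, -0.0]
wrist_force: [-0.1, -0.7, 0.8]
grip_width: 0.314
grasp_force: 11.6
```

Request:
{"api": "move_arm", "payload": {"motion": [{"dp": [0.3, 0, 0], "yaw": 0}, {"dp": [0.6, 0, 0], "yaw": 0}, {"dp": [0.9, 0, 0], "yaw": 0}, {"dp": [0.9, 0, 0], "yaw": 0}, {"dp": [0.9, 0, 0], "yaw": 0}]}}

```text
time_s: 15.8
position: [0.6365, -0.1803, 0.3218]
tcp_rot: [0.001, 0.922, -0.388, -0.001]
wrist_force: [-4.0, -1.3, 6.2]
grip_width: 0.296
grasp_force: 12.0
```

```bash
python3 - <<'E'
from h import *
s=r.read_state(); print(s["position"],s["wrist_force"],s["torque"])
im,d,K,W,c=cap("wrist");P=cloud(d,K,W)
im2,_,_,_,_=cap("scene")
cv2.imwrite("pics/g1.png",np.hstack([cv2.resize(im,(640,400))[:, 120:520],cv2.resize(im2[130:240,310:420],(400,400))]))
E
```

```text
[ 0.63652068 -0.18029796  0.32178526] [-3.98820675 -1.27869819  6.19304768] [0.02215403 0.97569104 0.03813236]
```

View pics/g1.png

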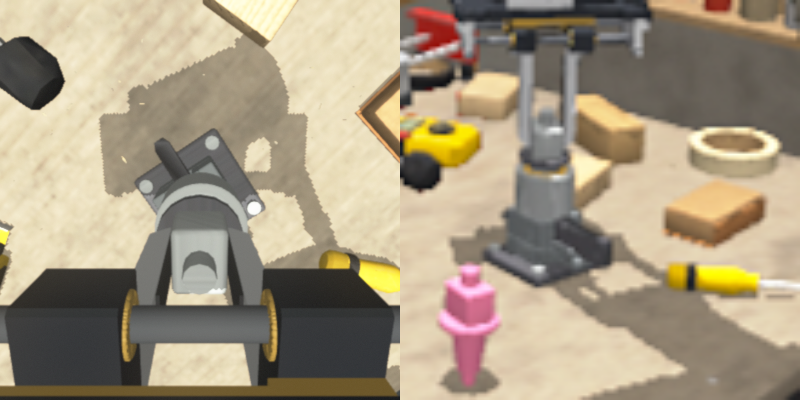

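The wrist and scene views show the arbor's head between the fingers, now close to upright (stub ≈ wrist crop 200,268). I'll lift it clear.

Request:
{"api": "move_arm", "payload": {"grip_force": 25, "motion": [{"dp": [0, 0, 0], "yaw": 0}, {"dp": [0, 0, 1], "yaw": 0}, {"dp": [0, 0, 2], "yaw": 0}, {"dp": [0, 0, 3.5], "yaw": 0}, {"dp": [0, 0, 5.5], "yaw": 0}, {"dp": [0, 0, 8.5], "yaw": 0}, {"dp": [0, 0, 10], "yaw": 0}, {"dp": [0, 0, 10], "yaw": 0}, {"dp": [0, 0, 10], "yaw": 0}]}}

```text
time_s: 16.8
position: [0.6372, -0.18, 0.4214]
tcp_rot: [-0.0, 0.922, -0.388, 0.0]
wrist_force: [-0.0, 0.3, -3.0]
grip_width: 0.298
grasp_force: 25.0
```

```bash
cat > held.py <<'E'
from h import *
s=r.read_state(); im,d,K,W,c=cap("wrist"); T=tcpT(s); P=cloud(d,K,W).reshape(-1,3); P=P[~np.isnan(P[:,0])]
print(s["position"].round(4),np.arctan2(T[1,0],T[0,0]).round(4),s["wrist_force"].round(1),s["torque"].round(2),s["grip_width"])
L=(P-T[:3,3])@T[:3,:3]   # tool coords
q=L[(abs(L[:,0])<.03)&(abs(L[:,1])<.0125)&(L[:,2]>.14)&(L[:,2]<.26)]
h,e=np.histogram(q[:,2],np.arange(.14,.26,.002)); print([(round(float(a),3),int(b)) for a,b in zip(e,h) if b>30])
from itertools import product
pk=e[:-1][h>30]
def pl(a,b,nm):
    f=q[(q[:,2]>a)&(q[:,2]<b)]
    if len(f)<30: return
    best=None;rng=np.random.default_rng(0)
    for _ in range(200):
        p=f[rng.choice(len(f),3,False)];n=np.cross(p[1]-p[0],p[2]-p[0]);n/=np.linalg.norm(n)+1e-12
        if abs(n[2])<.9: continue
        k=abs((f-p[0])@n)<.0008
        if best is None or k.sum()>best.sum(): best=k
    if best is None: return
    g=f[best]; co=np.linalg.lstsq(np.c_[g[:,:2],np.ones(len(g))],g[:,2],rcond=None)[0]
    print(nm,len(g),"z at 0",co[2].round(4),"slope x,y",co[:2].round(3),"range",g[:,:2].min(0).round(4),g[:,:2].max(0).round(4))
import sys
zs=[float(v) for v in sys.argv[1:]]
for a,b in zip(zs[::2],zs[1::2]): pl(a,b,(a,b))
E
python3 held.py .148 .17 .17 .182
```

```text
[ 0.6372 -0.18    0.4214] -0.797 [-0.   0.3 -3. ] [ 0.11 -0.03  0.03] 0.29800998455530975
[(0.16, 382), (0.162, 537), (0.164, 83), (0.166, 84), (0.168, 73), (0.17, 81), (0.172, 106), (0.174, 1200), (0.176, 803), (0.178, 189), (0.18, 81), (0.182, 74), (0.184, 75), (0.186, 69), (0.188, 72), (0.19, 65), (0.192, 65), (0.194, 66), (0.196, 58), (0.198, 59), (0.202, 161), (0.204, 420), (0.206, 57)]
(0.148, 0.17) 692 z at 0 0.1619 slope x,y [-0.092  0.036] range [-0.0111 -0.0094] [0.0075 0.0124]
(0.17, 0.182) 1483 z at 0 0.1759 slope x,y [-0.072  0.023] range [-0.0193 -0.0125] [0.0162 0.0124]
```

Request:
{"api": "move_arm", "payload": {"motion": [{"dp": [0.7, 4, 1], "yaw": 0.1}, {"dp": [0.7, 8, 1], "yaw": 0.2}, {"dp": [0.7, 12, 1], "yaw": 0.35}, {"dp": [0.7, 16, 1], "yaw": 0.5}, {"dp": [0.7, 20, 1], "yaw": 0.65}, {"dp": [0.7, 24, 1], "yaw": 0.8}, {"dp": [0.7, 28, 1], "yaw": 0.9}, {"dp": [0.7, 31, 1], "yaw": 1.0}, {"dp": [0.7, 33.3, 0.5], "yaw": 1.1}, {"dp": [0.7, 34.1, 0], "yaw": 1.1}, {"dp": [0.7, 34.1, 0], "yaw": 1.1}, {"dp": [0.7, 34.1, 0], "yaw": 1.1}, {"dp": [0.7, 34.1, 0], "yaw": 1.1}]}}

```text
time_s: 18.15
position: [0.6443, 0.1595, 0.4214]
tcp_rot: [0.0, 0.989, 0.15, -0.0]
wrist_force: [-0.2, 0.1, -2.0]
grip_width: 0.297
grasp_force: 25.0
```

```bash
python3 held.py .17 .182; python3 - <<'E'
from h import *
print(r.read_state()["joint_pos"].round(2))
im,d,K,W,c=cap("top");P=cloud(d,K,W).reshape(-1,3);P=P[~np.isnan(P[:,0])]
im2,d,K,W,c=cap("scene");P=cloud(d,K,W).reshape(-1,3);P=P[~np.isnan(P[:,0])]
q=P[(np.hypot(P[:,0]-.645,P[:,1]-.162)<.035)&(P[:,2]>.145)&(P[:,2]<.2)]
for a in np.arange(.145,.2,.01):
    e=q[(q[:,2]>a)&(q[:,2]<a+.01)]
    if len(e)>3: print(round(a,3),len(e),e.min(0).round(4),e.max(0).round(4))
cv2.imwrite("pics/b1.png",cv2.resize(im2[100:240,230:350],(480,560)))
E
```

```text
[0.6443 0.1595 0.4214] 0.3004 [-0.2  0.1 -2. ] [0.03 0.   0.01] 0.29718608212000025
[(0.16, 358), (0.162, 559), (0.164, 80), (0.166, 86), (0.168, 69), (0.17, 80), (0.172, 99), (0.174, 1140), (0.176, 889), (0.178, 172), (0.18, 85), (0.182, 72), (0.184, 83), (0.186, 68), (0.188, 66), (0.19, 65), (0.192, 64), (0.194, 61), (0.196, 72), (0.198, 53), (0.2, 31), (0.202, 142), (0.204, 443), (0.206, 45), (0.208, 31)]
(0.17, 0.182) 1530 z at 0 0.1762 slope x,y [-0.075  0.018] range [-0.0173 -0.0125] [0.0176 0.0124]
[ 0.14  0.4   1.27 -0.    1.47  1.41]
0.155 12 [0.6434 0.1571 0.1557] [0.6503 0.1676 0.1624]
0.165 20 [0.6356 0.1553 0.1672] [0.6545 0.1736 0.175 ]
0.175 22 [0.6356 0.1557 0.1753] [0.6519 0.1726 0.1846]
0.185 30 [0.632  0.1521 0.1851] [0.6564 0.1746 0.194 ]
0.195 16 [0.6314 0.1556 0.195 ] [0.655  0.175  0.1998]
```

View pics/b1.png

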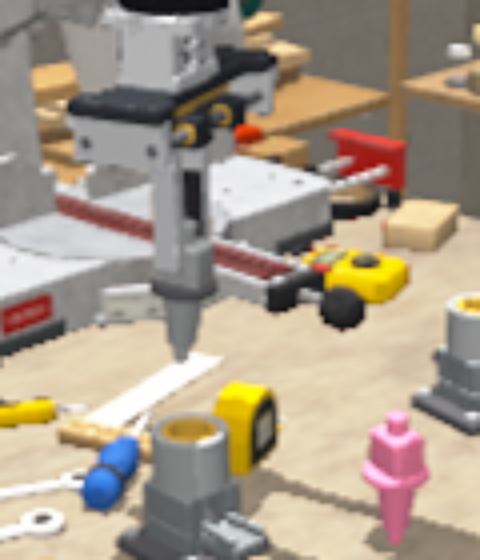

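The scene view shows the arbor nearly upright in the grip above socket_b. I'll lower it in.

Request:
{"api": "move_arm", "payload": {"motion": [{"dp": [0, 0.15, -2], "yaw": 0}, {"dp": [0, 0.15, -4], "yaw": 0}, {"dp": [0, 0.15, -5.5], "yaw": 0}, {"dp": [0, 0.15, -7], "yaw": 0}, {"dp": [0, 0.15, -8.4], "yaw": 0}, {"dp": [0, 0.15, -9], "yaw": 0}, {"dp": [0, 0.15, -9.4], "yaw": 0}, {"dp": [0, 0.15, -9.4], "yaw": 0}]}}

```text
time_s: 19.1
position: [0.6435, 0.1616, 0.3268]
tcp_rot: [0.001, 0.989, 0.151, -0.002]
wrist_force: [-3.8, -3.2, -5.2]
grip_width: 0.298
grasp_force: 25.0
```

Request:
{"api": "move_arm", "payload": {"grip_force": 6, "motion": [{"dp": [0, 0, 0], "yaw": 0}, {"dp": [0, 0, 0], "yaw": 0}, {"dp": [0, 0, -0.2], "yaw": 0}, {"dp": [0, 0, -0.4], "yaw": 0}, {"dp": [0, 0, -0.5], "yaw": 0}, {"dp": [0, 0, -0.5], "yaw": 0}]}}

```text
time_s: 19.7
position: [0.6445, 0.1622, 0.3233]
tcp_rot: [0.0, 0.989, 0.151, 0.001]
wrist_force: [0.4, -2.8, 2.1]
grip_width: 0.298
grasp_force: 6.0
```

```bash
python3 held.py .17 .188
```

```text
[0.6445 0.1622 0.3233] 0.3029 [ 0.4 -2.8  2.1] [-0.74 -0.02 -0.06] 0.29810282817226436
[(0.16, 323), (0.162, 589), (0.164, 78), (0.166, 69), (0.168, 62), (0.17, 64), (0.172, 73), (0.174, 716), (0.176, 1380), (0.178, 170), (0.18, 71), (0.182, 63), (0.184, 56), (0.186, 60), (0.188, 59), (0.19, 55), (0.192, 56), (0.194, 51), (0.196, 48), (0.198, 53), (0.2, 46), (0.202, 39), (0.204, 252), (0.206, 285), (0.208, 39), (0.222, 397), (0.224, 46), (0.226, 35)]
(0.17, 0.188) 1515 z at 0 0.1765 slope x,y [-0.019  0.011] range [-0.0169 -0.0125] [0.0178 0.0125]
```

Request:
{"api": "move_arm", "payload": {"claw": 0.0, "motion": [{"dp": [0, 0, 0], "yaw": 0}, {"dp": [0, 0, 0], "yaw": 0}, {"dp": [0, 0, 0], "yaw": 0}, {"dp": [0, 0, 0], "yaw": 0}]}}

```text
time_s: 20.15
position: [0.644, 0.1628, 0.3222]
tcp_rot: [-0.0, 0.989, 0.151, -0.0]
wrist_force: [0.0, 0.3, 1.0]
grip_width: 0.499
grasp_force: 0.0
```

```bash
sed -i 's/abs(L\[:,1\])<.0125/abs(L[:,1])<.02/' held.py; python3 held.py .15 .172 .176 .19 .2 .215
```

```text
[0.644  0.1628 0.3222] 0.3029 [0.  0.3 1. ] [-0.    0.01  0.01] 0.499006949001239
[(0.16, 45), (0.162, 715), (0.164, 143), (0.166, 78), (0.168, 61), (0.17, 61), (0.172, 69), (0.174, 549), (0.176, 1406), (0.178, 504), (0.18, 110), (0.182, 86), (0.184, 86), (0.186, 82), (0.188, 79), (0.19, 73), (0.192, 78), (0.194, 71), (0.196, 72), (0.198, 65), (0.2, 62), (0.202, 43), (0.204, 837), (0.206, 614), (0.208, 72), (0.22, 538), (0.222, 382), (0.224, 59), (0.226, 65), (0.228, 42), (0.23, 35), (0.232, 34), (0.234, 40), (0.236, 33), (0.238, 32), (0.242, 32), (0.244, 35), (0.25, 32), (0.254, 31)]
(0.15, 0.172) 632 z at 0 0.1626 slope x,y [-0.045  0.04 ] range [-0.0118 -0.0036] [0.0039 0.0114]
(0.176, 0.19) 1380 z at 0 0.177 slope x,y [-0.053  0.029] range [-0.0203 -0.0109] [0.0157 0.0166]
(0.2, 0.215) 1140 z at 0 0.2068 slope x,y [-0.082  0.061] range [-0.0205 -0.02  ] [0.0239 0.02  ]
```

Request:
{"api": "move_arm", "payload": {"motion": [{"dp": [-0.1, -0.15, -0.25], "yaw": 0}, {"dp": [-0.1, -0.15, -0.25], "yaw": 0}, {"dp": [-0.1, -0.15, -0.25], "yaw": 0}]}}

```text
time_s: 20.5
position: [0.643, 0.1609, 0.3198]
tcp_rot: [-0.0, 0.989, 0.151, -0.0]
wrist_force: [0.2, -0.2, -0.0]
grip_width: 0.5
grasp_force: 0.0
```

Request:
{"api": "move_arm", "payload": {"claw": -1, "grip_force": 10, "motion": [{"dp": [0, 0, 0], "yaw": 0}, {"dp": [0, 0, 0], "yaw": 0}, {"dp": [0, 0, 0], "yaw": 0}, {"dp": [0.2, 0.07, 0], "yaw": 0}, {"dp": [0.2, 0.07, 0], "yaw": 0}, {"dp": [0.2, 0.07, 0], "yaw": 0}]}}

```text
time_s: 21.1
position: [0.6448, 0.1611, 0.3198]
tcp_rot: [0.001, 0.989, 0.151, -0.001]
wrist_force: [-1.5, -3.5, 0.2]
grip_width: 0.295
grasp_force: 10.0
```

```bash
sed -i 's/abs(L\[:,1\])<.02)/abs(L[:,1])<.0125)/' held.py; python3 held.py .15 .171 .171 .184
```

```text
[0.6448 0.1611 0.3198] 0.3028 [-1.5 -3.5  0.2] [-0.75  0.36 -0.01] 0.2949516722997567
[(0.158, 45), (0.16, 780), (0.162, 138), (0.164, 81), (0.166, 81), (0.168, 70), (0.17, 81), (0.172, 360), (0.174, 1446), (0.176, 413), (0.178, 95), (0.18, 74), (0.182, 76), (0.184, 64), (0.186, 78), (0.188, 61), (0.19, 66), (0.192, 63), (0.194, 60), (0.196, 62), (0.198, 52), (0.202, 376), (0.204, 207), (0.206, 49), (0.218, 439), (0.22, 101)]
(0.15, 0.171) 699 z at 0 0.1609 slope x,y [-0.07 -0.01] range [-0.0103 -0.0094] [0.0055 0.0125]
(0.171, 0.184) 1490 z at 0 0.175 slope x,y [-0.068  0.019] range [-0.0189 -0.0125] [0.0164 0.0125]
```

Request:
{"api": "move_arm", "payload": {"grip_force": 20, "motion": [{"dp": [0.1, -0.03, -0.1], "yaw": 0.0}, {"dp": [0.1, -0.03, -0.2], "yaw": 0.15}, {"dp": [0.1, -0.03, -0.25], "yaw": 0.3}, {"dp": [0.1, -0.03, -0.3], "yaw": 0.15}, {"dp": [0.1, -0.03, -0.35], "yaw": 0}, {"dp": [0.1, -0.03, -0.4], "yaw": -0.15}, {"dp": [0.1, -0.03, -0.4], "yaw": -0.3}]}}

```text
time_s: 21.85
position: [0.646, 0.1608, 0.3161]
tcp_rot: [0.001, 1.0, -0.001, -0.0]
wrist_force: [-2.1, -4.4, -0.1]
grip_width: 0.295
grasp_force: 20.0
```

```bash
python3 held.py .15 .171 .171 .184
```

```text
[0.646  0.1608 0.3161] -0.0028 [-2.1 -4.4 -0.1] [-0.71  0.49  0.1 ] 0.2945863445990696
[(0.158, 74), (0.16, 824), (0.162, 101), (0.164, 82), (0.166, 72), (0.168, 64), (0.17, 82), (0.172, 287), (0.174, 1613), (0.176, 343), (0.178, 77), (0.18, 65), (0.182, 70), (0.184, 66), (0.186, 65), (0.188, 61), (0.19, 56), (0.192, 65), (0.194, 49), (0.196, 58), (0.198, 50), (0.202, 190), (0.204, 374), (0.206, 45), (0.214, 316), (0.216, 157), (0.218, 31), (0.222, 34)]
(0.15, 0.171) 732 z at 0 0.1608 slope x,y [-0.027  0.033] range [-0.0107 -0.0096] [0.0086 0.0124]
(0.171, 0.184) 1523 z at 0 0.1749 slope x,y [-0.034  0.014] range [-0.0196 -0.0125] [0.0157 0.0122]
```

Request:
{"api": "move_arm", "payload": {"grip_force": 40, "motion": [{"dp": [0, -0.1, -0.05], "yaw": 0.15}, {"dp": [0, -0.15, -0.1], "yaw": 0.3}, {"dp": [0, -0.15, -0.15], "yaw": 0.45}, {"dp": [0, -0.15, -0.2], "yaw": 0.6}, {"dp": [0, -0.15, -0.25], "yaw": 0.45}, {"dp": [0, -0.15, -0.3], "yaw": 0.3}]}}

```text
time_s: 22.5
position: [0.6459, 0.1605, 0.3141]
tcp_rot: [-0.001, 0.989, 0.149, 0.0]
wrist_force: [-3.0, -1.4, 6.7]
grip_width: 0.294
grasp_force: 40.0
```

```bash
python3 held.py .15 .171 .171 .184 | grep -v '^\[(' 
```

```text
[0.6459 0.1605 0.3141] 0.2998 [-3.  -1.4  6.7] [-0.22  0.78  0.28] 0.29367916708250785
(0.15, 0.171) 736 z at 0 0.1608 slope x,y [-0.029 -0.011] range [-0.0098 -0.0094] [0.0093 0.0124]
(0.171, 0.184) 1573 z at 0 0.1749 slope x,y [-0.031  0.014] range [-0.0189 -0.0125] [0.0159 0.0124]
```

Request:
{"api": "move_arm", "payload": {"grip_force": 55, "motion": [{"dp": [0, 0, -0.05], "yaw": -0.15}, {"dp": [0, 0, -0.08], "yaw": -0.3}, {"dp": [0, 0, -0.1], "yaw": -0.45}, {"dp": [0, 0, -0.1], "yaw": -0.6}, {"dp": [0, 0, -0.12], "yaw": -0.45}, {"dp": [0, 0, -0.14], "yaw": -0.3}, {"dp": [0, 0, -0.15], "yaw": -0.15}, {"dp": [0, 0, -0.15], "yaw": 0}]}}

```text
time_s: 23.35
position: [0.6461, 0.1604, 0.3124]
tcp_rot: [-0.001, 0.988, 0.155, 0.001]
wrist_force: [-3.0, -1.5, 4.1]
grip_width: 0.292
grasp_force: 55.0
```

```bash
python3 held.py .15 .171 .171 .184 | grep -v '^\[(' 
```

```text
[0.6461 0.1604 0.3124] 0.3112 [-3.  -1.5  4.1] [-0.18  0.68 -0.08] 0.2917373013516557
(0.15, 0.171) 713 z at 0 0.1608 slope x,y [-0.041  0.017] range [-0.0102 -0.0093] [0.0085 0.0124]
(0.171, 0.184) 1520 z at 0 0.1749 slope x,y [-0.033 -0.009] range [-0.019  -0.0125] [0.0159 0.0123]
```

Request:
{"api": "move_arm", "payload": {"grip_force": 35, "motion": [{"dp": [0, 0, -0.05], "yaw": -0.15}, {"dp": [0, 0, -0.1], "yaw": -0.3}, {"dp": [0, 0, -0.15], "yaw": -0.45}, {"dp": [0, 0, -0.15], "yaw": -0.6}, {"dp": [0, 0, -0.18], "yaw": -0.45}, {"dp": [0, 0, -0.2], "yaw": -0.3}, {"dp": [0, 0, -0.22], "yaw": -0.15}, {"dp": [0, 0, -0.22], "yaw": 0}]}}

```text
time_s: 24.2
position: [0.646, 0.1604, 0.3115]
tcp_rot: [-0.001, 0.988, 0.153, 0.001]
wrist_force: [-2.7, 0.5, 11.7]
grip_width: 0.296
grasp_force: 35.0
```

```bash
python3 held.py .15 .171 .171 .184 | grep -v '^\[(' 
```

```text
[0.646  0.1604 0.3115] 0.3075 [-2.7  0.5 11.7] [ 0.05  0.97 -0.12] 0.295519581306683
(0.15, 0.171) 739 z at 0 0.1607 slope x,y [-0.039  0.009] range [-0.0098 -0.0093] [0.0063 0.0124]
(0.171, 0.184) 1556 z at 0 0.1748 slope x,y [-0.022  0.011] range [-0.0187 -0.0125] [0.016  0.0124]
```

Request:
{"api": "move_arm", "payload": {"grip_force": 25, "motion": [{"dp": [0.05, 0, -0.02], "yaw": -0.15}, {"dp": [0.1, 0, -0.02], "yaw": -0.3}, {"dp": [0.1, 0, -0.02], "yaw": -0.45}, {"dp": [0.1, 0, -0.02], "yaw": -0.6}, {"dp": [0.1, 0, -0.04], "yaw": -0.45}, {"dp": [0.1, 0, -0.04], "yaw": -0.3}, {"dp": [0.1, 0, -0.04], "yaw": -0.15}, {"dp": [0.1, 0, -0.04], "yaw": 0}]}}

```text
time_s: 25.05
position: [0.6469, 0.1604, 0.3107]
tcp_rot: [-0.001, 0.988, 0.153, 0.001]
wrist_force: [-3.4, -0.1, 9.1]
grip_width: 0.305
grasp_force: 25.9
```

```bash
python3 held.py .15 .171 .171 .184 | grep -v '^\[(' 
```

```text
[0.6469 0.1604 0.3107] 0.3066 [-3.4 -0.1  9.1] [-0.1   0.83 -0.69] 0.3054432396986521
(0.15, 0.171) 726 z at 0 0.1605 slope x,y [ 0.002 -0.017] range [-0.0091 -0.0093] [0.0069 0.0058]
(0.171, 0.184) 1562 z at 0 0.1746 slope x,y [-0.008  0.016] range [-0.0192 -0.0125] [0.0169 0.0125]
```

Request:
{"api": "move_arm", "payload": {"grip_force": 45, "motion": [{"dp": [0, 0, 0], "yaw": -0.15}, {"dp": [0, 0, -0.05], "yaw": -0.3}, {"dp": [0, 0, -0.07], "yaw": -0.45}, {"dp": [0, 0, -0.07], "yaw": -0.6}, {"dp": [0, 0, -0.07], "yaw": -0.45}, {"dp": [0, 0, -0.07], "yaw": -0.3}, {"dp": [0, 0, -0.07], "yaw": -0.3}]}}

```text
time_s: 25.8
position: [0.6473, 0.16, 0.3108]
tcp_rot: [-0.001, 1.0, 0.003, 0.002]
wrist_force: [-4.1, -0.1, 10.7]
grip_width: 0.293
grasp_force: 45.1
```

```bash
python3 held.py .15 .171 .171 .184 | grep -v '^\[(' 
```

```text
[0.6473 0.16   0.3108] 0.0051 [-4.1 -0.1 10.7] [-0.46  0.74  0.6 ] 0.2934527870489167
(0.15, 0.171) 766 z at 0 0.1605 slope x,y [ 0.002 -0.008] range [-0.0101 -0.0096] [0.0088 0.0123]
(0.171, 0.184) 1593 z at 0 0.1746 slope x,y [0.009 0.008] range [-0.0193 -0.0125] [0.0154 0.0123]
```

Request:
{"api": "move_arm", "payload": {"motion": [{"dp": [-0.08, 0, 0.15], "yaw": 0}, {"dp": [-0.08, 0, 0.15], "yaw": 0}]}}

```text
time_s: 26.05
position: [0.647, 0.1601, 0.3109]
tcp_rot: [-0.0, 1.0, 0.002, 0.002]
wrist_force: [-0.3, -1.9, 6.1]
grip_width: 0.291
grasp_force: 45.0
```

Request:
{"api": "move_arm", "payload": {"claw": 0.1, "motion": [{"dp": [0, 0, 0], "yaw": 0}, {"dp": [0, 0, 0], "yaw": 0}, {"dp": [0, 0, 0], "yaw": 0}, {"dp": [0, 0, 0], "yaw": 0}, {"dp": [0, 0, 3], "yaw": 0}, {"dp": [0, 0, 7], "yaw": 0}, {"dp": [-5, 0, 10], "yaw": 0}, {"dp": [-10, 0, 11], "yaw": 0}, {"dp": [-12, 0, 11], "yaw": 0}, {"dp": [-12, 0, 11], "yaw": 0}, {"dp": [-12, 0, 11], "yaw": 0}]}}

```text
time_s: 27.15
position: [0.526, 0.1599, 0.4201]
tcp_rot: [-0.0, 1.0, 0.001, 0.001]
wrist_force: [-0.1, 0.1, 0.1]
grip_width: 0.547
grasp_force: 0.0
```

```bash
sed -e 's/.637,q\[:,1\]+.18)/.6453,q[:,1]-.1617)/' -e 's/a1\./f1./g' arb.py | sed '/^plane/d' > fin.py
cat >> fin.py <<'E'
plane(.1325,.141,"head top"); plane(.145,.156,"stub"); plane(.1035,.111,"collar"); plane(.097,.1032,"face")
E
python3 fin.py
```

```text
[0.5268 0.1599 0.4197] 0.0027 0.5519624411778031
[(np.float64(0.098), 238), (np.float64(0.1), 568), (np.float64(0.104), 294), (np.float64(0.106), 819), (np.float64(0.108), 39), (np.float64(0.132), 54), (np.float64(0.134), 512), (np.float64(0.136), 1009), (np.float64(0.138), 35), (np.float64(0.148), 105), (np.float64(0.15), 350)]
drift 16 -0.09097289070265582
head top 1612 z 0.1362 tilt [ 0.008 -0.   ] [644.9 161.9] [36.1 27.8] 0.9 [644.8 161.5] 21.3
stub 482 z 0.1504 tilt [0.076 0.004] [644.8 161.7] [15.3 15.3] 47.3 [644.9 161.8] 8.0
collar 1155 z 0.1065 tilt [0.005 0.002] [642.1 162.1] [48.6 43.8] 89.1 [645.1 162. ] 25.0
face 823 z 0.1004 tilt [0. 0.] [645.2 162. ] [56.  56.8] 89.1 [645.4 162. ] 28.7
```

View pics/f1.png

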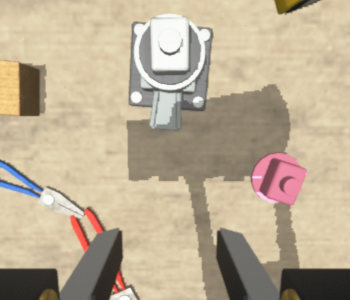

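The arbor sits flat and home: collar top 0.1065, face 0.1004 and head 0.1362, matching its first seat. The drift is still in socket_a's slot, so I'm handing in.

```bash
python3 -c "
from rig import r
print(r.job_done())"
```

```text
the job is handed in; nothing more can be done
None
```

The drift wedged the arbor free and is still in socket_a's slot, and the arbor is seated home in socket_b with its collar flat (heights match its original seat); handed in at about 27 s of the 69 s allowed.

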